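# Clear and zero the counter scale

## Task

Get the counter scale ready for the next weighing: lift the brass handbell off its pan and stand it upright on the bare dark wooden board, wholly on the board and set down rather than dropped. Then, with the pan empty, turn the dial's ring, which has three lugs to push it by, until the zero mark, the broad black wedge on the ring, lines up with the tip of the pointer. Leave everything else on the counter where it stands.

Things in the scene. Friction and masses are not known exactly. Their poses are not given: they have to be found in the camera images.
- bell_center (a point): Brass handbell standing mouth down, 130 mm tall, skirt 76 mm across at the foot; 0.3 to 0.6 kg. The point is on its axis half-way up (65 mm above its foot), z up along the axis. Its upright round handle, 20 to 22 mm thick, runs from 5 mm to 55 mm above this point; best held about 35 mm above it. It starts on the scale's pan.
- board_top (a point): Bare square dark wooden board, 140 x 140 x 18 mm, flat on the counter and fixed. The point is the centre of its top face; x and y run parallel to its edges.
- dial_center (a point): Centre of the dial on the fixed grey scale (body 200 mm in its x, 400 mm in its y, top 55 mm above the counter), at the height of the ring's flat top, 73 mm above the counter. Its axes are the scale's: z up, y from the dial towards the pan. The pan's centre is 215 mm along +y from here, the body's centre 100 mm along +y.
- bezel: The dial's round aluminium ring, 168 mm in diameter, which turns with its white graduated face about the vertical axis through its origin, either way without a stop in reach; stiff enough to stay where it is left (about 2 N at a lug moves it). Origin on the axis, 57 mm above the counter; z up, x points at the zero mark. Flat top of ring and window 16 mm above the origin. Three upright lugs, see lug0 to lug2. 36 divisions of 10 degrees.
- zero_mark (a point): The zero mark of the ring: a broad black wedge, the only one, 17 mm wide at the ring's edge and tapering towards the centre, over ring and face; the point lies on it 60 mm from the dial's axis. Zero is read when this mark is in line with the pointer's tip, both 60 mm from the axis.
- pointer_tip (a point): Tip of the dark pointer under the dial's window (which covers it: it cannot be touched), 60 mm from the dial's axis. It turns clockwise seen from above as the pan is loaded (0.4 to 1.1 rad with the bell) and swings back when the pan is empty, to rest along the scale's own +x (away from the robot). The ring is off zero by 0.5 rad or more, either way, once the pan is empty.
- lug0 (a point): Middle of a lug on the ring: an upright block 20 mm radially, 10 mm along the rim, its top 29 mm above the ring's flat top; this point is 73 mm from the dial's axis and 14 mm above the ring's flat top. It stands 60 degrees anticlockwise (from above) of the zero mark.
- lug1 (a point): The like point of a second, equal lug, opposite the zero mark.
- lug2 (a point): The like point of the third, equal lug, 60 degrees clockwise of the zero mark.
- pan_center (a point): Centre of the top of the scale's flat round brass pan, 130 mm across, 97 mm above the counter when empty. It is sprung and sinks 4 to 9 mm under the bell.
- pan: The same pan; origin 25 mm under the centre of its top.
- bell: The handbell; origin at the centre of its foot.
- bowl: Bystander: brass bowl, 100 mm across, 50 mm tall. It and the board swap places. Origin under its centre, as for all bystanders.
- candlestick: Bystander: brass candlestick, 60 mm across, 100 mm tall, beyond the dial.
- vase: Bystander: copper vase, 86 mm across, 200 mm tall, beside the dial's outer end; keep the gripper's body clear of it.
- block: Bystander: pale wooden block, 60 x 90 x 40 mm, beyond the pan.
- pot: Bystander: dark metal cup, 68 mm across, 55 mm tall, on the robot's side of the scale.
- polish: Bystander: metal can, 56 mm across, 90 mm tall, on the robot's side of the dial.
There are look-alikes about, which are no part of the job. Leave any green or turquoise look-alike of the bell alone. There is more than one size of the part that bears board_top; the job needs the larger.

How it is judged:
By the outcome, as a careful person would: the job done as asked, in the order asked, and still so for the second after the job is handed in, with the robot touching nothing.
It also fails if it takes over 54 s, if anything falls off the work surface, if the arm or the gripper's body presses on something with over 40 N, if the wrist force passes 120 N, or if a joint passes its speed limit or range.

## Robot

A 6-joint arm with a two-finger parallel gripper is mounted at the origin on the work surface. World frame = base frame: x ahead of the robot, y to its left, z up, the work surface at z = 0. Lengths are in mm, angles in degrees, forces in N, time in s.
With the tool pointing down it reaches from about 250 to 775 mm from the base axis. Payload 4 kg.
Tool frame: the origin (TCP) lies midway between the tips of the shut fingers; the grasp point (between the pads) lies 19 mm behind it; z points along the fingers, y is the direction in which the jaws open and shut (so a half turn about z gives the same grasp; the last joint's range is limited). The gripper opens to 94 mm and grips with 3 to 60 N. Pads are 16 mm wide; open, the fingers measure 119 mm over their backs; the gripper's body (75 mm by 177 mm) begins 78 mm behind the grasp point.
Start: joints at [-70.136, 4.996, 78.535, -0, 96.463, -5.907], TCP at [239.132, -495.314, 205.506] pointing down, gripper open.
Joint ranges: [-177.83, 177.83], [-43.37, 116.18], [15.69, 146.23], [-61.86, 241.86], [9.47, 152.12], [-147.06, 147.06]. Speed limits (degrees/s): [159.86, 159.86, 180, 180, 180, 180].

## Interface

Orientations are given as [roll, pitch, yaw] about the fixed x, y, z axes, in that order (R = Rz(yaw) Ry(pitch) Rx(roll)).
In Python, from bench import robot, imaging gives the robot as it stands. The module is installed in compiled form; this text tells all that it offers.
- The arm moves only by the tool servo_tool, never from a script. Its argument "steps" is a list of rows, each a list of 6 numbers: the shift along the tool's x, y, z as a fraction of full scale, then the turn, a rotation vector about the tool's x, y, z as a fraction of full scale. A call has 1 to 20 rows; each row is the pose to reach, as a shift and turn from the pose measured when the call began, along the tool's axes at that moment; what a row does not reach only later rows make up. Full scale, the value 1, is 0.25 m for a shift and 1.5 rad for a turn. A row lasts 1/8 s, in which the tool goes at most 62.5 mm and 10.7 degrees, less where a joint would pass 70% of its speed; a pose out of reach is approached as far as the arm can. A call with a number of a shift or a turn outside -1 to 1 is refused whole. A call with a gripper value outside its range is refused whole. "fingers" is the closure in counts, from 0 (fully open) to 255 (shut), set as the call begins (left out, the last holds). The fingers move at their own pace and stop on an object; the grip force is fixed at half the most. Time passes only in rows, so rows that repeat a pose let the fingers close. It gives the time, the measured TCP pose, the force and the opening at its end, in the units of the state.
- robot.get_obs(): the state, without advancing time (a new reading comes with each control period).
- imaging.capture(name): name is "side" or "top" or "wrist"; returns the picture (480x640x3 uint8, red, green, blue); there is no depth.
- imaging.get_calibration(name): a dict with "intrinsics" (3x3 intrinsics, pixels), "rvec" (rotation vector, rad) and "tvec" (3), from world to camera coordinates, as OpenCV has them; the wrist camera has in their place "tool_from_camera" (4x4, takes a point from camera to tool coordinates, whose origin is the TCP and whose axes are the flange's). Camera axes: x right, y down, z forward; pixel columns grow to the right and rows downward; lengths in mm; the calibration is good to about 2 mm. A picture is of the moment at which its call begins: read the wrist's pose just before it. get_calibration takes no time and is no camera call.
- robot.close_job(): hands the job in, once; it reports no verdict.
The state is a dict: "time_s": time; "joint_positions": joint angles; "qvel": joint speeds; "tau": joint torques, N m; "tool_pos": TCP position; "tcp_rot": TCP orientation; "contact_force": force on the tool from outside, world axes, zero at the start; "ft_torque": the same for the moment, N m; "opening": finger opening in mm.
Only numpy, scipy, OpenCV 4.12 (cv2) and the standard library are available. Lean on these libraries where they do the work, as an engineer would, in place of code of your own. Each camera call takes 0.05 s, during which the arm holds its last target. There are 200 camera calls.

## Working session

There is one attempt and no reset: what is moved stays moved. The work goes in short steps, Python scripts to look and compute and a tool call to move; the robot and the scene stay as the last step left them, time stands still between calls to the robot, and variables do not carry over. Pictures are saved under pics/ and viewed, about 8 in all and at most 12, crops included, and the job is handed in when it is done.

Besides the shell and the picture viewer there is one more tool, called as name([rows], argument=value, ...), one row to a line, values as JSON. servo_tool: Moves the arm, as the interface text tells. Shift numbers are shares of 0.25 m and turn numbers shares of 1.5 rad, none past 1 either way. Its arguments: {"type":"object","properties":{"steps":{"type":"array","items":{"type":"array","items":{"type":"number"}}},"fingers":{"type":"number"}},"required":["steps"]}

```bash
mkdir -p pics; python3 - <<'E'
from bench import robot, imaging
import cv2
o=robot.get_obs();print(o)
for n in("top","side"):
    im=imaging.capture(n);cv2.imwrite(f"pics/{n}0.png",im[:,:,::-1]);print(n,imaging.get_calibration(n))
print(imaging.get_calibration("wrist"))
E
```

```text
{'time_s': 0.0, 'joint_positions': array([-7.01375450e+01,  5.03801684e+00,  7.86240834e+01, -2.19225765e-03,
        9.64649772e+01, -5.90861812e+00]), 'qvel': array([-0.03404312, -0.02183224, -0.03767043,  0.07313481,  0.0423424 ,
       -0.01525185]), 'tau': array([-7.77727873e-04, -3.40186930e+01, -3.02426684e+01,  7.14186486e-02,
        3.29769740e-02, -1.60724262e-04]), 'tool_pos': array([ 238.90571901, -494.77612693,  204.32048713]), 'tcp_rot': array([-1.79873373e+02, -1.09143279e-02,  2.57708166e+01]), 'contact_force': array([-0.5817765 , -0.76534466, -0.85972136]), 'ft_torque': array([-0.01385688,  0.00042165,  0.02713862]), 'opening': 93.87572429023399}
top {'intrinsics': array([[453.28390505,   0.        , 317.17711966],
       [  0.        , 453.28390505, 239.58162494],
       [  0.        ,   0.        ,   1.        ]]), 'rvec': array([ 2.16049324, -2.18014039,  0.04372308]), 'tvec': array([ -23.70405897,  496.1402447 , 1097.61181051])}
side {'intrinsics': array([[573.04555717,   0.        , 325.14330481],
       [  0.        , 573.04555717, 245.69281114],
       [  0.        ,   0.        ,   1.        ]]), 'rvec': array([ 0.29340279, -2.81368963,  1.13258212]), 'tvec': array([ 459.81443856,  189.15349243, 1268.40175044])}
{'intrinsics': array([[371.48466064,   0.        , 322.20428059],
       [  0.        , 371.48466064, 236.13906043],
       [  0.        ,   0.        ,   1.        ]]), 'tool_from_camera': array([[-5.59299782e-04, -9.58923489e-01, -2.83664289e-01,
         8.24142037e+01],
       [ 9.99999407e-01, -2.71280136e-04, -1.05463595e-03,
         2.03341529e-01],
       [ 9.34362693e-04, -2.83664711e-01,  9.58923072e-01,
        -1.78075728e+02],
       [ 0.00000000e+00,  0.00000000e+00,  0.00000000e+00,
         1.00000000e+00]])}
```

View pics/top0.png

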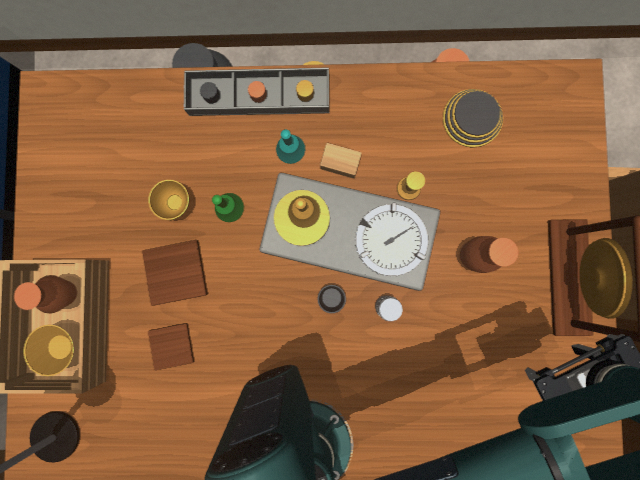

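View pics/side0.png

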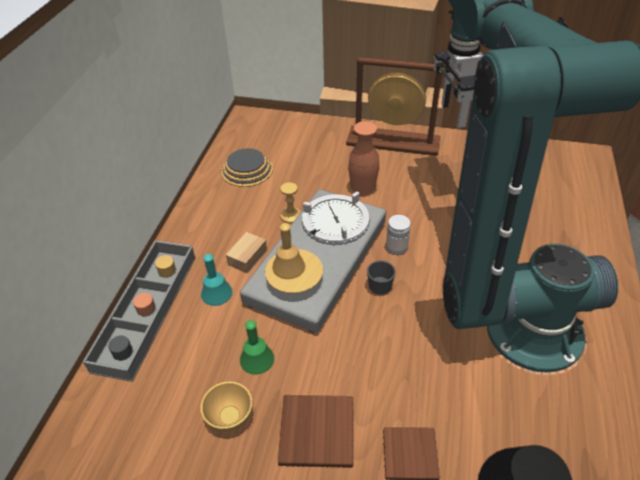

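Both boards (large 175,272; small 171,346), the brass bell on the pan (302,210), the green look-alike (228,207) and the turquoise one (290,148) are visible. The brass bell on the pan and the larger board fit the description. I'll confirm both in a crop.

```bash
python3 - <<'E'
import cv2,numpy as np
im=cv2.imread("pics/top0.png")
a=cv2.resize(im[165:300,255:445],None,fx=4.2,fy=4.2,interpolation=cv2.INTER_CUBIC)
cv2.imwrite("pics/c1.png",a)
b=cv2.resize(im[230:380,130:320],None,fx=4,fy=4,interpolation=cv2.INTER_CUBIC)
cv2.imwrite("pics/c2.png",b)
E
```

```text
(no output)
```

View pics/c1.png

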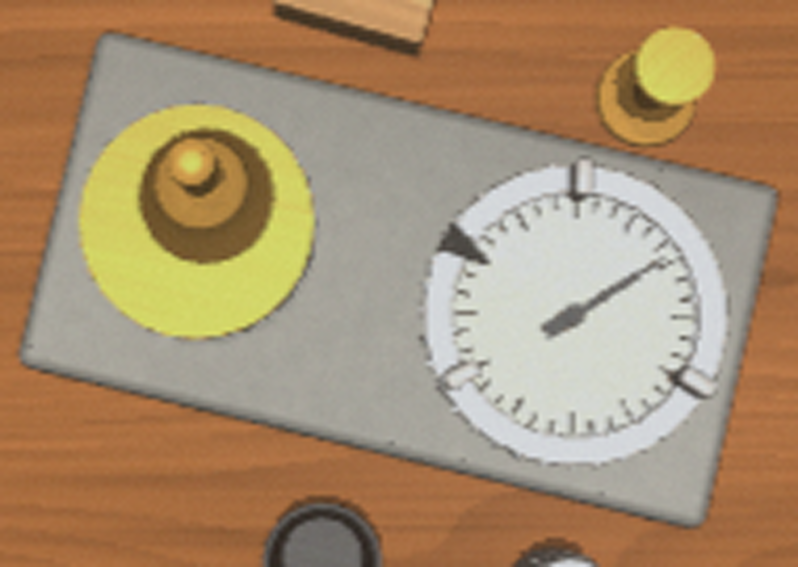

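View pics/c2.png

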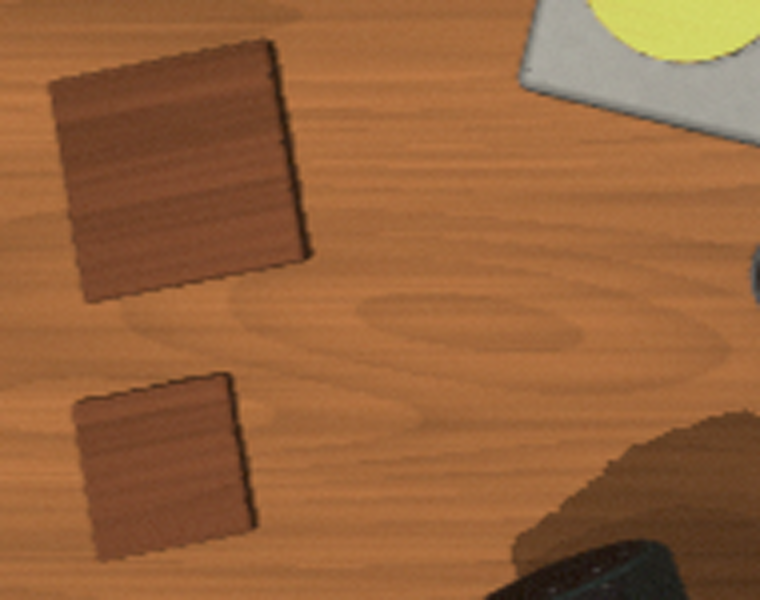

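The crops confirm the larger board (corners in c2: 50,82 / 268,40 / 302,260 / 88,302) and the brass bell, handle top at c1 (193,160). The dial centre is at (577,314), and the wedge, at about (465,249), points to the left. Next I turn these pixels into positions.

```bash
cat > h.py <<'E'
import cv2,numpy as np
from scipy.spatial.transform import Rotation as R
from bench import robot,imaging
def ray(name,uv,obs=None):
    c=imaging.get_calibration(name);d=np.linalg.inv(c["intrinsics"])@[uv[0],uv[1],1]
    if name=="wrist":
        T=c["tool_from_camera"];W=R.from_euler("xyz",obs["tcp_rot"],degrees=True).as_matrix()
        return obs["tool_pos"]+W@T[:3,3],W@T[:3,:3]@d
    M=cv2.Rodrigues(c["rvec"])[0];return -M.T@c["tvec"],M.T@d
def at(name,uv,z,obs=None):
    o,d=ray(name,uv,obs);return (o+d*(z-o[2])/d[2]).round(1)
def shift(o,p):  # tool-frame shift fractions for world point p
    W=R.from_euler("xyz",o["tcp_rot"],degrees=True)
    return (W.inv().apply(np.array(p)-o["tool_pos"])/250).round(4)
def turn(o,e):
    W=R.from_euler("xyz",o["tcp_rot"],degrees=True);return ((W.inv()*R.from_euler("xyz",e,degrees=True)).as_rotvec()/1.5).round(4)
E
python3 - <<'E'
from h import *
c1=lambda x,y:((x+.5)/4.2+254.5,(y+.5)/4.2+164.5)
c2=lambda x,y:((x+.5)/4+129.5,(y+.5)/4+229.5)
D=at("top",c1(577,314),73);print("dial",D)
P=at("top",c1(198,221),91);print("pan",P)
print("body",[at("top",c1(*p),55) for p in((107,32),(778,188),(700,525),(22,360))])
print("belltop",at("top",c1(193,160),221))
B=[at("top",c2(*p),18) for p in((50,82),(268,40),(302,260),(88,302))];print("board",np.mean(B,0),B)
ang=lambda p:np.degrees(np.arctan2(*(p-D)[[1,0]]))
for n,p,z in(("l0",(583,165),102),("l0b",(583,178),102),("l1",(700,382),102),("l2",(456,376),102),("zero",(467,250),73),("tip",(668,260),70)):
    q=at("top",c1(*p),z);print(n,q,ang(q),np.linalg.norm((q-D)[:2]))
print("scale y dir",ang(P))
E
```

```text
dial [ 490.6 -203.9   73. ]
pan [542.7   4.7  91. ]
body [array([656.6,  58.7,  55. ]), array([ 561.9, -320.4,   55. ]), array([ 373.3, -272.2,   55. ]), array([468.9, 107.4,  55. ])]
belltop [556.5  -1.4 221. ]
board [418.575 326.575  18.   ] [array([474. , 406.9,  18. ]), array([498.8, 270.7,  18. ]), array([363.2, 248.1,  18. ]), array([338.3, 380.6,  18. ])]
l0 [ 569.4 -204.8  102. ] -0.6543649686077613 78.80513942630895
l0b [ 562.3 -204.7  102. ] -0.6392569268329681 71.70446290155161
l1 [ 451.4 -264.9  102. ] -122.72573078337902 72.50958557321921
l2 [ 455.8 -134.5  102. ] 116.63106011044671 77.63633170107924
zero [ 526.9 -143.7   73. ] 58.91044176337262 70.29743949817802
tip [ 520.4 -255.2   70. ] -59.84783798131681 59.32731242859393
scale y dir 75.97668282164847
```

```bash
python3 - <<'E'
from h import *
c1=lambda x,y:((x+.5)/4.2+254.5,(y+.5)/4.2+164.5)
o1,d1=ray("top",c1(193,160))
for uv in((286,226),(286,229)):
    o2,d2=ray("side",uv);A=np.c_[d1,-d2];s=np.linalg.lstsq(A,o2-o1,rcond=None)[0];print(o1+d1*s[0],o2+d2*s[1])
for n,uv,z in(("vase",(503,252),200),("candle",(415,181),100),("green",(217,200),130),("bowl",(169,200),50),("pot",(332,297),55),("polish",(391,310),90)):print(n,at("top",uv,z))
o=robot.get_obs();p=[400,-255,290];print(shift(o,p),turn(o,[180,0,76]))
E
```

```text
[556.98423156  -1.17728938 217.65263256] [551.58558627  -2.08441878 216.76045507]
[558.26877066  -0.6197914  209.31293118] [552.04008772  -1.66019322 208.28399641]
vase [ 453.8 -410.1  200. ]
candle [ 621.7 -255.1  100. ]
green [579.  192.1 130. ]
bowl [593.5 329.8  50. ]
pot [357.5 -63.2  55. ]
polish [ 329.3 -196.2   90. ]
[ 0.9973 -0.5846 -0.341 ] [-0.0012 -0.0007 -0.5844]
```

servo_tool([
  [0, 0, -0.34, 0, 0, -0.1],
  [0.25, -0.146, -0.34, 0, 0, -0.2],
  [0.5, -0.29, -0.34, 0, 0, -0.3],
  [0.75, -0.44, -0.34, 0, 0, -0.4],
  [0.997, -0.585, -0.34, 0, 0, -0.5],
  [0.997, -0.585, -0.34, 0, 0, -0.584],
  [0.997, -0.585, -0.34, 0, 0, -0.584],
  [0.997, -0.585, -0.34, 0, 0, -0.584],
], fingers=0)

```text
time_s: 1.1
tool_pos: [399.5, -255.3, 289.4]
tcp_rot: [-179.9, -0.1, 75.9]
contact_force: [0.4, 0.3, -0.3]
opening: 94.0
```

```bash
python3 - <<'E'
from h import *
o=robot.get_obs();print(o["tool_pos"],o["tcp_rot"]);print(shift(o,[530,-50,270]),turn(o,[180,0,76]))
E
```

```text
[ 399.51750505 -255.34576441  289.37338497] [-1.79884633e+02 -6.97176422e-02  7.58981009e+01]
[0.9237 0.3062 0.078 ] [-0.0013 -0.0008 -0.0012]
```

servo_tool([
  [0.23, 0.08, 0, 0, 0, 0],
  [0.46, 0.15, 0, 0, 0, 0],
  [0.7, 0.23, 0, 0, 0, 0],
  [0.924, 0.306, 0.02, 0, 0, 0],
  [0.924, 0.306, 0.05, 0, 0, 0],
  [0.924, 0.306, 0.05, 0, 0, 0],
  [0.924, 0.306, 0.05, 0, 0, 0],
])

```text
time_s: 1.98
tool_pos: [529.4, -52.0, 277.2]
tcp_rot: [-179.9, -0.0, 75.7]
contact_force: [-0.6, -0.3, -0.0]
opening: 94.3
```

```bash
python3 - <<'E'
from h import *
o=robot.get_obs();im=imaging.capture("wrist");cv2.imwrite("pics/w1.png",im[:,:,::-1]);print(o["tool_pos"],o["tcp_rot"])
np.save("o1.npy",o,allow_pickle=True);print(shift(o,[555,-2,240]))
E
```

```text
[529.44242633 -51.98079493 277.21775166] [-1.79891728e+02 -4.25967150e-02  7.56961076e+01]
[0.2189 0.0499 0.1489]
```

View pics/w1.png

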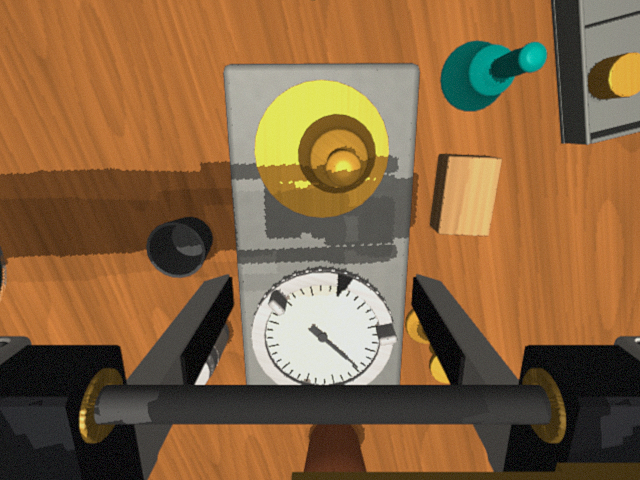

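The wrist view shows the bell's handle top at about (344,163) and its skirt centred at about (338,154), both off the pan's centre (322,148).

```bash
python3 - <<'E'
from h import *
o=np.load("o1.npy",allow_pickle=True).item()
print(at("wrist",(344,163),219,o),at("wrist",(338,154),91,o),at("wrist",(322,148),91,o))
o=robot.get_obs()
for p in([555,-2,240],[555,-2,172]):print(shift(o,p),turn(o,[180,0,76]))
E
```

```text
[557.1   3.4 219. ] [557.4   0.   91. ] [543.9   9.3  91. ]
[0.2182 0.0496 0.15  ] [-0.0009 -0.0006 -0.0034]
[0.2179 0.05   0.422 ] [-0.0009 -0.0006 -0.0034]
```

servo_tool([
  [0.226, 0.054, 0, 0, 0, 0],
  [0.226, 0.054, 0.1, 0, 0, 0],
  [0.226, 0.054, 0.22, 0, 0, 0],
  [0.226, 0.054, 0.34, 0, 0, 0],
  [0.226, 0.054, 0.422, 0, 0, 0],
  [0.226, 0.054, 0.422, 0, 0, 0],
  [0.226, 0.054, 0.422, 0, 0, 0],
])

```text
time_s: 2.9
tool_pos: [557.0, -1.2, 173.6]
tcp_rot: [179.9, -0.1, 75.6]
contact_force: [-0.2, 0.8, 1.0]
opening: 94.1
```

servo_tool([
  [0, 0, 0, 0, 0, 0],
  [0, 0, 0, 0, 0, 0],
  [0, 0, 0, 0, 0, 0],
  [0, 0, 0, 0, 0, 0],
  [0, 0, 0, 0, 0, 0],
  [0, 0, 0, 0, 0, 0],
  [0, 0, 0, 0, 0, 0],
  [0, 0, 0, 0, 0, 0],
], fingers=255)

```text
time_s: 3.9
tool_pos: [556.5, -1.0, 173.4]
tcp_rot: [-180.0, -0.1, 75.6]
contact_force: [-1.2, -1.1, 0.6]
opening: 21.4
```

servo_tool([
  [0, 0, -0.1, 0, 0, 0],
  [0, 0, -0.2, 0, 0, 0],
  [0, 0, -0.3, 0, 0, 0],
  [0, 0, -0.4, 0, 0, 0],
  [0, 0, -0.4, 0, 0, 0],
  [0, 0, -0.4, 0, 0, 0],
])

```text
time_s: 4.65
tool_pos: [555.9, -1.1, 271.2]
tcp_rot: [-179.8, -0.0, 75.6]
contact_force: [0.9, -0.2, -4.2]
opening: 20.9
```

```bash
python3 - <<'E'
from h import *
o=robot.get_obs();print(o["tool_pos"],o["contact_force"],o["ft_torque"])
for p in([490,160,272],[418.5,326.5,272]):print(shift(o,p),turn(o,[180,0,76]))
im=imaging.capture("side");cv2.imwrite("pics/s1.png",cv2.resize(im[100:340,170:470],None,fx=2.5,fy=2.5)[:,:,::-1])
E
```

```text
[555.88585291  -1.08261916 271.21302577] [ 0.89847221 -0.20093211 -4.21758173] [ 0.02272465 -0.04522781 -0.01811767]
[ 0.5588 -0.4152 -0.0012] [-0.0025 -0.0004 -0.0043]
[ 1.133e+00 -8.575e-01  8.000e-04] [-0.0025 -0.0004 -0.0043]
```

View pics/s1.png

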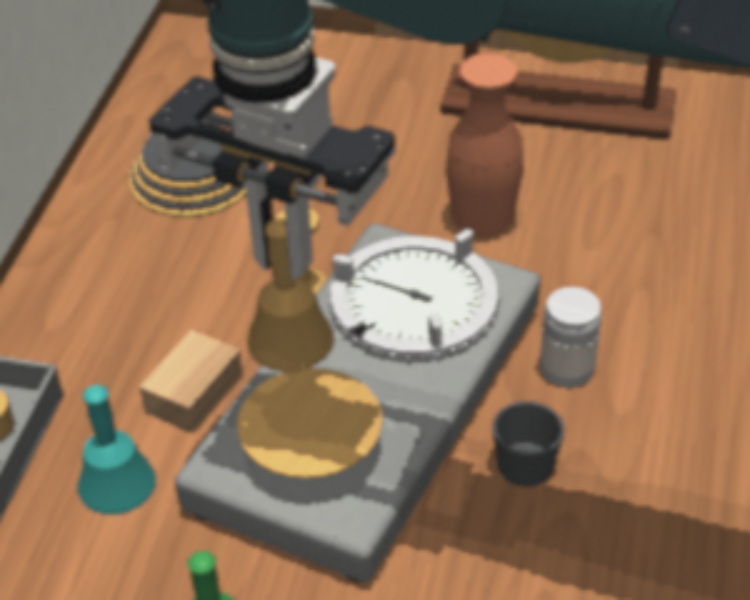

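The bell is held upright, clear of the empty pan. Carrying it to the board.

servo_tool([
  [0.07, -0.05, 0, 0, 0, 0],
  [0.19, -0.14, 0, 0, 0, 0],
  [0.32, -0.24, 0, 0, 0, 0],
  [0.46, -0.34, 0, 0, 0, 0],
  [0.6, -0.45, 0, 0, 0, 0],
  [0.74, -0.56, 0, 0, 0, 0],
  [0.86, -0.66, 0, 0, 0, 0],
  [0.95, -0.74, 0, 0, 0, 0],
  [0.99, -0.8, 0, 0, 0, 0],
  [0.99, -0.84, 0, 0, 0, 0],
  [0.99, -0.8575, 0, 0, 0, 0],
  [0.99, -0.8575, 0, 0, 0, 0],
  [0.99, -0.8575, 0, 0, 0, 0],
])

```text
time_s: 6.32
tool_pos: [410.0, 291.2, 272.0]
tcp_rot: [-179.8, -0.0, 75.6]
contact_force: [-0.5, -0.6, -4.7]
opening: 21.2
```

```bash
python3 - <<'E'
from h import *
o=robot.get_obs();print(o["tool_pos"],o["tcp_rot"],o["opening"])
for p in([418.5,326.5,130],[418.5,326.5,100]):print(shift(o,p),turn(o,[180,0,75.6]))
E
```

```text
[409.97099271 291.24498048 272.03824716] [-1.79765428e+02 -2.82413866e-02  7.55531074e+01] 21.188425550363096
[1.448e-01 2.000e-04 5.682e-01] [-0.0027 -0.0003 -0.0005]
[0.1447 0.0007 0.6882] [-0.0027 -0.0003 -0.0005]
```

servo_tool([
  [0.07, 0, 0.05, 0, 0, 0],
  [0.145, 0, 0.15, 0, 0, 0],
  [0.145, 0, 0.27, 0, 0, 0],
  [0.145, 0, 0.39, 0, 0, 0],
  [0.145, 0, 0.5, 0, 0, 0],
  [0.145, 0, 0.58, 0, 0, 0],
  [0.145, 0, 0.63, 0, 0, 0],
  [0.145, 0, 0.655, 0, 0, 0],
  [0.145, 0, 0.655, 0, 0, 0],
  [0.145, 0, 0.655, 0, 0, 0],
])

```text
time_s: 7.58
tool_pos: [419.0, 327.0, 109.4]
tcp_rot: [-179.8, -0.1, 75.6]
contact_force: [-0.2, -0.5, -5.2]
opening: 21.1
```

servo_tool([
  [0, 0, 0.004, 0, 0, 0],
  [0, 0, 0.008, 0, 0, 0],
  [0, 0, 0.012, 0, 0, 0],
  [0, 0, 0.012, 0, 0, 0],
])

```text
time_s: 8.07
tool_pos: [418.9, 326.9, 106.2]
tcp_rot: [-179.8, -0.1, 75.5]
contact_force: [0.5, -0.3, -4.4]
opening: 21.1
```

servo_tool([
  [0, 0, 0.004, 0, 0, 0],
  [0, 0, 0.008, 0, 0, 0],
  [0, 0, 0.01, 0, 0, 0],
  [0, 0, 0.01, 0, 0, 0],
])

```text
time_s: 8.57
tool_pos: [418.9, 326.9, 103.7]
tcp_rot: [-179.8, -0.1, 75.5]
contact_force: [0.7, 0.0, -4.1]
opening: 20.9
```

servo_tool([
  [0, 0, 0.003, 0, 0, 0],
  [0, 0, 0.005, 0, 0, 0],
  [0, 0, 0.005, 0, 0, 0],
])

```text
time_s: 8.95
tool_pos: [418.8, 326.9, 102.3]
tcp_rot: [-179.8, -0.1, 75.5]
contact_force: [0.6, 0.3, -4.5]
opening: 21.1
```

servo_tool([
  [0, 0, 0.003, 0, 0, 0],
  [0, 0, 0.005, 0, 0, 0],
  [0, 0, 0.005, 0, 0, 0],
])

```text
time_s: 9.32
tool_pos: [418.8, 327.0, 101.2]
tcp_rot: [-179.8, -0.1, 75.5]
contact_force: [-0.0, 0.1, -3.5]
opening: 21.0
```

servo_tool([
  [0, 0, 0.003, 0, 0, 0],
  [0, 0, 0.005, 0, 0, 0],
  [0, 0, 0.005, 0, 0, 0],
])

```text
time_s: 9.7
tool_pos: [418.9, 327.2, 101.1]
tcp_rot: [-179.9, -0.2, 75.6]
contact_force: [-2.5, -0.6, 3.5]
opening: 21.0
```

Contact is felt: the vertical force went from -4 to +3.5 N. Releasing.

servo_tool([
  [0, 0, 0, 0, 0, 0],
  [0, 0, 0, 0, 0, 0],
  [0, 0, 0, 0, 0, 0],
  [0, 0, 0, 0, 0, 0],
  [0, 0, 0, 0, 0, 0],
], fingers=80)

```text
time_s: 10.32
tool_pos: [419.0, 327.2, 101.0]
tcp_rot: [-179.9, -0.1, 75.6]
contact_force: [0.3, 0.5, -0.7]
opening: 63.8
```

servo_tool([
  [0, 0, -0.1, 0, 0, 0],
  [0, 0, -0.25, 0, 0, 0],
  [0, 0, -0.45, 0, 0, 0],
  [0, 0, -0.65, 0, 0, 0],
  [0, 0, -0.68, 0, 0, 0],
  [0, 0, -0.68, 0, 0, 0],
])

```text
time_s: 11.08
tool_pos: [419.4, 326.7, 270.8]
tcp_rot: [-179.9, -0.2, 75.5]
contact_force: [-0.4, -0.0, 0.2]
opening: 64.7
```

```bash
python3 - <<'E'
from h import *
o=robot.get_obs();print(o["tool_pos"],o["tcp_rot"],o["opening"])
a=imaging.capture("wrist");b=imaging.capture("side")
cv2.imwrite("pics/b1.png",np.hstack([cv2.resize(a,(400,300)),b[250:475,150:450][:,:,:].repeat(1,0) if 0 else cv2.resize(b[250:475,150:450],(400,300))])[:,:,::-1])
for p in([440,100,272],):print(shift(o,p),turn(o,[180,0,118]))
E
```

```text
[419.35046209 326.70238255 270.84025363] [-1.79874522e+02 -1.63907671e-01  7.55490175e+01] 64.65384132727348
[-0.8575  0.3063 -0.0078] [-0.0007 -0.0024 -0.4939]
```

View pics/b1.png

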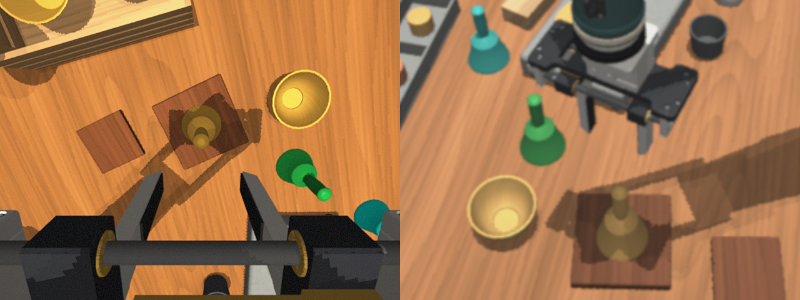

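The bell stands upright, centred on the larger board. Now to the dial.

servo_tool([
  [-0.2, 0.07, 0, 0, 0, -0.1],
  [-0.42, 0.15, 0, 0, 0, -0.2],
  [-0.64, 0.22, 0, 0, 0, -0.3],
  [-0.8575, 0.306, 0, 0, 0, -0.4],
  [-0.8575, 0.306, 0, 0, 0, -0.494],
  [-0.8575, 0.306, 0, 0, 0, -0.494],
  [-0.8575, 0.306, 0, 0, 0, -0.494],
], fingers=195)

```text
time_s: 12.05
tool_pos: [438.8, 100.0, 267.1]
tcp_rot: [-179.7, -0.2, 117.9]
contact_force: [-0.1, 0.1, -0.1]
opening: 22.3
```

```bash
python3 - <<'E'
from h import *
o=robot.get_obs();print(o["tool_pos"],o["tcp_rot"],o["opening"])
p=[455,-140,230];print(shift(o,p),turn(o,[180,0,118]))
E
```

```text
[438.75237906  99.99057629 267.09636475] [-179.65388189   -0.24554489  117.94284681] 22.322454210186
[-0.8791 -0.3915  0.147 ] [-0.004  -0.0029 -0.0007]
```

servo_tool([
  [-0.2, -0.1, 0, -0.004, -0.003, 0],
  [-0.4, -0.2, 0, -0.004, -0.003, 0],
  [-0.62, -0.3, 0, -0.004, -0.003, 0],
  [-0.82, -0.38, 0, -0.004, -0.003, 0],
  [-0.879, -0.3915, 0.05, -0.004, -0.003, 0],
  [-0.879, -0.3915, 0.08, -0.004, -0.003, 0],
  [-0.879, -0.3915, 0.08, -0.004, -0.003, 0],
])

```text
time_s: 12.92
tool_pos: [454.7, -138.0, 245.5]
tcp_rot: [-179.9, -0.1, 118.1]
contact_force: [-0.8, -0.2, -0.3]
opening: 22.3
```

```bash
python3 - <<'E'
from h import *
o=robot.get_obs();print(o["tool_pos"],o["tcp_rot"],o["opening"])
np.save("o2.npy",o,allow_pickle=True)
im=imaging.capture("wrist");cv2.imwrite("pics/w2.png",im[:,:,::-1])
E
```

```text
[ 454.74612983 -138.03087501  245.4540151 ] [-1.79928001e+02 -1.37224348e-01  1.18066944e+02] 22.259773785879624
```

View pics/w2.png

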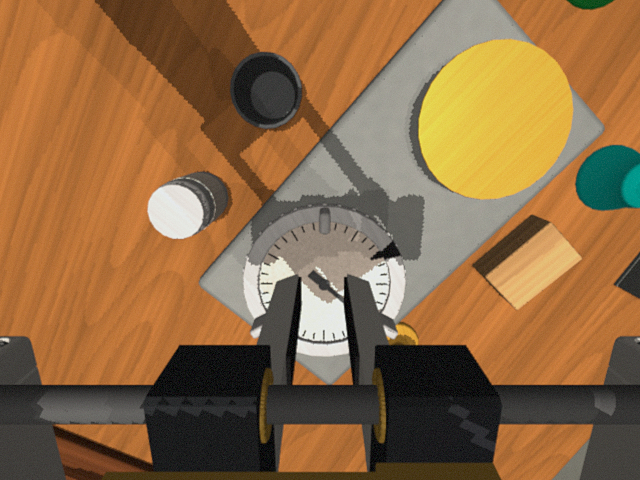

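The wrist view shows lug0 at about (324,216) at its top, the ring's centre at about (325,281) and the wedge at (388,252). The pointer has swung back.

```bash
python3 - <<'E'
from h import *
o=np.load("o2.npy",allow_pickle=True).item()
L=at("wrist",(324,213),102,o);D=at("wrist",(325,281),73,o);Z=at("wrist",(388,252),73,o)
f=lambda p:(np.degrees(np.arctan2(*(p-D)[[1,0]])),np.linalg.norm((p-D)[:2]))
print(L,D,Z,f(L),f(Z))
D2=np.array([490.6,-203.9,73]);f=lambda p:(np.degrees(np.arctan2(*(p-D2)[[1,0]])),np.linalg.norm((p-D2)[:2]));print(f(L),f(Z))
E
```

```text
[ 450.9 -129.1  102. ] [ 488.4 -196.8   73. ] [ 529.  -139.8   73. ] (np.float64(118.98269678302371), np.float64(77.39211846176588)) (np.float64(54.53846273398612), np.float64(69.98114031651673))
(np.float64(117.95706769729209), np.float64(84.68252476160595)) (np.float64(59.075694308269725), np.float64(74.72195125931869))
```

servo_tool([
  [0, 0, 0.15, 0, 0, 0],
  [0, 0, 0.35, 0, 0, 0],
  [0, 0, 0.5, 0, 0, 0],
  [0, 0, 0.54, 0, 0, 0],
  [0, 0, 0.56, 0, 0, 0],
  [0, 0, 0.58, 0, 0, 0],
  [0, 0, 0.6, 0, 0, 0],
  [0, 0, 0.6, 0, 0, 0],
])

```text
time_s: 13.98
tool_pos: [455.0, -138.1, 96.5]
tcp_rot: [-180.0, -0.0, 118.1]
contact_force: [-0.0, 0.6, 0.2]
opening: 22.3
```

```bash
python3 - <<'E'
from h import *
o=robot.get_obs();print(o["tool_pos"],o["tcp_rot"],o["contact_force"])
D=np.array([490.3,-202.5,0])
a=118.
for k in range(0,9):
    t=np.radians(a-10*k);p=D+73*np.array([np.cos(t),np.sin(t),0]);p[2]=83
    print(k*10,shift(o,p),turn(o,[180,0,a-10*k]))
E
```

```text
[ 455.00433576 -138.13071327   96.51971395] [-1.79991021e+02 -4.30366965e-02  1.18074443e+02] [-0.00601831  0.62405891  0.21311503]
0 [-0.0017  0.0038  0.0541] [-0.0001 -0.0005  0.0009]
10 [-0.0062  0.0545  0.0541] [-1.000e-04 -5.000e-04  1.172e-01]
20 [-0.0194  0.1036  0.054 ] [-2.000e-04 -5.000e-04  2.336e-01]
30 [-0.041   0.1497  0.054 ] [-2.000e-04 -5.000e-04  3.499e-01]
40 [-0.0702  0.1914  0.054 ] [-3.000e-04 -4.000e-04  4.663e-01]
50 [-0.1063  0.2273  0.054 ] [-3.000e-04 -4.000e-04  5.826e-01]
60 [-0.148   0.2565  0.0539] [-4.00e-04 -4.00e-04  6.99e-01]
70 [-0.1942  0.2779  0.0539] [-4.000e-04 -4.000e-04  8.154e-01]
80 [-0.2433  0.291   0.0539] [-4.000e-04 -3.000e-04  9.317e-01]
```

servo_tool([
  [-0.002, 0.004, 0.054, 0, 0, 0],
  [-0.003, 0.029, 0.054, 0, 0, 0.059],
  [-0.006, 0.0545, 0.054, 0, 0, 0.117],
  [-0.012, 0.079, 0.054, 0, 0, 0.175],
  [-0.0194, 0.1036, 0.054, 0, 0, 0.2336],
  [-0.029, 0.127, 0.054, 0, 0, 0.292],
  [-0.041, 0.1497, 0.054, 0, 0, 0.35],
  [-0.055, 0.171, 0.054, 0, 0, 0.408],
  [-0.07, 0.1914, 0.054, 0, 0, 0.466],
  [-0.087, 0.21, 0.054, 0, 0, 0.524],
  [-0.106, 0.227, 0.054, 0, 0, 0.583],
  [-0.127, 0.243, 0.054, 0, 0, 0.641],
  [-0.148, 0.2565, 0.054, 0, 0, 0.699],
  [-0.171, 0.268, 0.054, 0, 0, 0.757],
  [-0.194, 0.278, 0.054, 0, 0, 0.815],
  [-0.194, 0.278, 0.054, 0, 0, 0.815],
  [-0.194, 0.278, 0.054, 0, 0, 0.815],
])

```text
time_s: 16.1
tool_pos: [538.9, -148.3, 82.5]
tcp_rot: [-179.9, 0.0, 48.1]
contact_force: [-0.1, 0.2, -0.1]
opening: 21.8
```

```bash
python3 - <<'E'
from h import *
o=robot.get_obs();print(o["tool_pos"],o["tcp_rot"],o["contact_force"])
im=imaging.capture("top");w=imaging.capture("wrist");cv2.imwrite("pics/w3raw.png",w[:,:,::-1]);cv2.imwrite("pics/t3raw.png",im[:,:,::-1])
a=cv2.resize(im[195:285,345:445],(556,500),interpolation=cv2.INTER_CUBIC)
w=cv2.resize(w[200:400,200:440],(240,200))
c=np.zeros((500,800,3),np.uint8);c[:,:556]=a;c[:200,558:798]=w;cv2.imwrite("pics/t3.png",c[:,:,::-1])
D=np.array([490.3,-202.5,0]);D0=o["tool_pos"]-D;print(np.degrees(np.arctan2(D0[1],D0[0])))
E
```

```text
[ 538.89646069 -148.25012076   82.49885004] [-1.79931257e+02  1.81267737e-02  4.80948888e+01] [-0.14109947  0.23995297 -0.12307862]
48.1463575485335
```

View pics/t3.png

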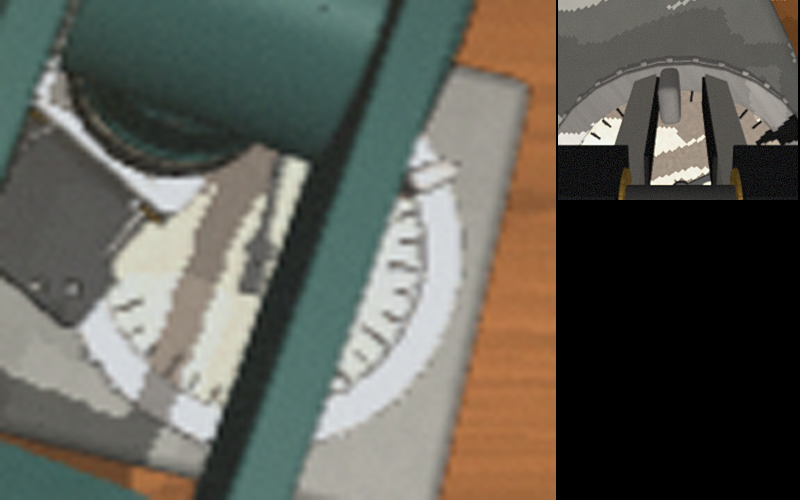

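```bash
python3 - <<'E'
from h import *
o=robot.get_obs()
D2=np.array([490.6,-203.9,73])
for p in((437,176),(433,178)):
    L=at("top",(345+(p[0]+.5)/5.56-.5,195+(p[1]+.5)/5.556-.5),102);print(L,np.degrees(np.arctan2(*(L-D2)[[1,0]])),np.linalg.norm((L-D2)[:2]))
D=np.array([490.3,-202.5,0])
for k in (2,4,5,6,8):
    t=np.radians(48.1-k);p=D+73*np.array([np.cos(t),np.sin(t),0]);p[2]=82.5
    print(k,shift(o,p),turn(o,[180,0,48.1-k]))
E
```

```text
[ 517.6 -270.7  102. ] -67.99185406208478 72.05026023547728
[ 516.8 -269.1  102. ] -68.10774104510371 70.26720429901846
2 [0.0003 0.0104 0.0012] [-0.0006  0.0001  0.0229]
4 [-0.0002  0.0206  0.0012] [-0.0006  0.0001  0.0462]
5 [-0.0006  0.0257  0.0012] [-0.0006  0.0001  0.0578]
6 [-0.0011  0.0307  0.0012] [-0.0006  0.0001  0.0695]
8 [-0.0024  0.0408  0.0012] [-0.0006  0.0001  0.0927]
```

servo_tool([
  [0, 0.01, 0.001, 0, 0, 0.023],
  [0, 0.0206, 0.001, 0, 0, 0.046],
  [-0.001, 0.0307, 0.001, 0, 0, 0.0695],
  [-0.001, 0.0307, 0.001, 0, 0, 0.0695],
  [-0.001, 0.0307, 0.001, 0, 0, 0.0695],
  [-0.001, 0.0307, 0.001, 0, 0, 0.0695],
  [0, 0.015, 0.001, 0, 0, 0.046],
  [0, 0.012, 0.001, 0, 0, 0.046],
  [0, 0.012, -0.2, 0, 0, 0.046],
  [0, 0.012, -0.4, 0, 0, 0.046],
  [0, 0.012, -0.6, 0, 0, 0.046],
  [0, 0.012, -0.7, 0, 0, 0.046],
  [0, 0.012, -0.7, 0, 0, 0.046],
])

```text
time_s: 17.82
tool_pos: [542.4, -150.7, 260.7]
tcp_rot: [179.7, -0.1, 44.1]
contact_force: [1.0, -0.4, -0.5]
opening: 22.2
```

```bash
python3 - <<'E'
from h import *
o=robot.get_obs();print(o["tool_pos"],o["tcp_rot"],o["contact_force"])
p=[440,70,260];print(shift(o,p),turn(o,[180,0,76]))
E
```

```text
[ 542.38572693 -150.65065503  260.73253807] [ 1.79732795e+02 -1.35257909e-01  4.41275204e+01] [ 0.96058036 -0.4107575  -0.5493024 ]
[ 3.205e-01 -9.187e-01 -6.000e-04] [ 0.0035 -0.0007 -0.3709]
```

servo_tool([
  [0.06, -0.18, 0, 0, 0, 0],
  [0.14, -0.4, 0, 0, 0, 0],
  [0.22, -0.62, 0, 0, 0, 0],
  [0.3, -0.84, 0, 0, 0, 0],
  [0.32, -0.96, 0, 0, 0, 0],
  [0.32, -0.99, 0, 0, 0, 0],
  [0.32, -0.99, 0, 0, 0, 0],
])

```text
time_s: 18.7
tool_pos: [427.2, 82.4, 258.6]
tcp_rot: [179.8, -0.0, 44.1]
contact_force: [0.5, -0.3, 0.3]
opening: 22.4
```

```bash
python3 - <<'E'
from h import *
ims=[imaging.capture("top").astype(float) for _ in range(3)];im=np.mean(ims,0).astype(np.uint8)
cv2.imwrite("pics/t4raw.png",im[:,:,::-1])
cv2.imwrite("pics/t4.png",cv2.resize(im[195:285,345:445],(666,600),interpolation=cv2.INTER_CUBIC)[:,:,::-1])
E
```

```text
(no output)
```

View pics/t4.png

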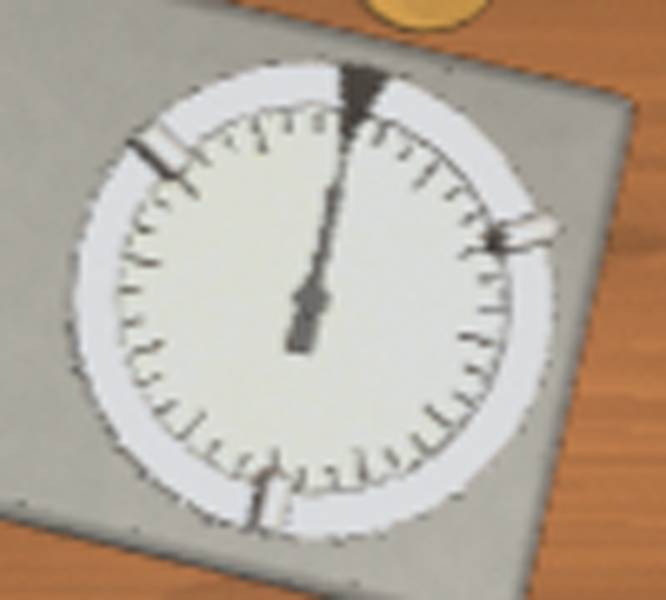

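The wedge (364,65 to 350,138) continues the pointer (299,350 to 340,165). I'll check the angle numerically on the dark pixels.

```bash
python3 - <<'E'
from h import *
im=cv2.imread("pics/t4raw.png");g=cv2.cvtColor(im,cv2.COLOR_BGR2GRAY)
s=8;g=cv2.resize(g[195:285,345:445],None,fx=s,fy=s,interpolation=cv2.INTER_CUBIC)
ring=(cv2.inRange(cv2.cvtColor(im,cv2.COLOR_BGR2HSV),(0,0,170),(180,60,255))[195:285,345:445])
c=max(cv2.findContours(ring,0,1)[0],key=cv2.contourArea);e=cv2.fitEllipse(cv2.convexHull(c));print(e)
cal=lambda u,v,z:at("top",(345+(u+.5)/s-.5,195+(v+.5)/s-.5),z)
v,u=np.mgrid[:g.shape[0],:g.shape[1]]
o,d=ray("top",(0,0))
uu=345+(u+.5)/s-.5;vv=195+(v+.5)/s-.5
C=imaging.get_calibration("top");M=cv2.Rodrigues(C["rvec"])[0]
rays=np.stack([uu,vv,np.ones_like(uu)],-1)@np.linalg.inv(C["intrinsics"]).T@M
P=o+rays*((73-o[2])/rays[...,2])[...,None]
D1=at("top",(345+e[0][0],195+e[0][1]),73);print(D1)
for D in(D1,np.array([490.6,-203.9,73])):
    r=np.hypot(P[...,0]-D[0],P[...,1]-D[1]);a=np.degrees(np.arctan2(P[...,1]-D[1],P[...,0]-D[0]))
    for lo,hi in((20,35),(35,48),(48,56),(56,63),(70,82)):
        m=(g<110)&(r>lo)&(r<hi)&(abs(a+14)<13);print(lo,hi,m.sum(),round(a[m].mean(),2))
E
```

```text
((42.991722106933594, 53.04878234863281), (83.69245910644531, 89.6080093383789), 42.38072204589844)
[ 470.6 -194.2   73. ]
20 35 550 -18.58
35 48 141 -17.56
48 56 74 -16.56
56 63 99 -15.87
70 82 139 -15.6
20 35 131 -9.42
35 48 89 -9.8
48 56 7 -11.42
56 63 280 -11.61
70 82 1750 -12.72
```

The pointer line (tail to tip, 12.5° from vertical in the image) and the wedge seen from the ring's centre (313,301), at 12.2°, agree within about half a degree. The numeric bands were thrown off by a bad ellipse fit and an uncertain dial centre; after allowing for a 2.5 mm centre offset they agree to about 1°. Last I check the whole counter.

View pics/t4raw.png

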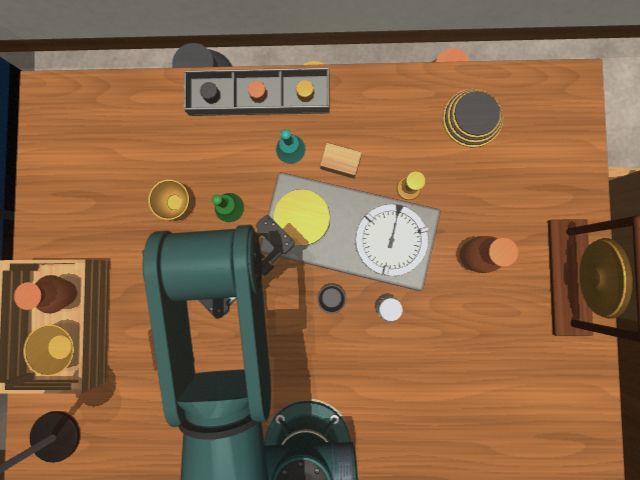

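The pan is empty and every bystander is at its starting pixels. The wedge at (399,208) is in line with the pointer. The arm hides the board in this view, but the bell was seen standing on it after release, and the gripper has stayed above it since.

```bash
python3 -c "
from bench import robot
print(robot.close_job())"
```

```text
the job is handed in; nothing more can be done
None
```

I stood the brass bell upright on the larger dark board. Then, with the pan empty, I turned the dial's ring about 72° clockwise by one lug until the zero wedge met the pointer. The job was handed in at about 19 s.

- **Bell:** I lowered it in small steps until the wrist force showed contact (about 3.5 N), then released it. Pictures right after release showed it upright and centred on the board. The arm hid the board in the last overhead picture, so I did not see the bell again after that.
- **Dial:** in the last overhead picture the wedge and the pointer agreed to about half a degree, read by hand. My numeric check first disagreed, because its ellipse fit was bad and the dial centre was about 2.5 mm uncertain. Allowing for that offset, it agreed to about 1°.
- **Measurement disagreement:** the wrist camera's positions differed from the overhead camera's by about 2 to 7 mm in y. The grasp and the lug straddle had enough room for that.
- **Everything else:** the other things on the counter that the arm did not hide were where they started, and the gripper was touching nothing at the end.

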